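# Rack the colour-coded chopping boards

## Task

The washed chopping boards are dry: move all four from the wire draining rack into the bamboo storage stand, each standing upright and fully down in the slot of its own colour, so that the boards for raw and ready food stay apart. Leave the salt shaker and the spice jar standing where they are.

Things in the scene. Friction and masses are not known exactly. Their poses are not given: they have to be found in the camera images.
- board_red: red plastic chopping board, flat slab 140 long (x) x 10 thick (y) x 120 mm high (z), 170 g, same either way round; origin: middle of lower edge. Starts upright in the wire draining rack (150 x 216 mm, left or right), lower edge 18 mm above worktop, between wire hoops 13 mm apart and 68 mm high; four parallel boards 50 mm apart along y. Lift straight up by the top edge
- slot_red: red trough in the bamboo stand (150 x 216 mm, end cheeks 52 mm high): place of the red board. Fixed. Origin: middle of underside, 12 mm above worktop; x along, y across, z up. Inside 148 x 14 mm, floor 6 mm above origin (there a seated board's lower edge lies), walls 36 mm high, then flared lips to 48 mm, mouth 28 x 160 mm. Four troughs side by side, 50 mm apart along y, any order
- board_yellow: yellow plastic chopping board, flat slab 140 long (x) x 10 thick (y) x 120 mm high (z), 170 g, same either way round; origin: middle of lower edge. Starts upright in the wire draining rack (150 x 216 mm, left or right), lower edge 18 mm above worktop, between wire hoops 13 mm apart and 68 mm high; four parallel boards 50 mm apart along y. Lift straight up by the top edge
- slot_yellow: yellow trough in the bamboo stand (150 x 216 mm, end cheeks 52 mm high): place of the yellow board. Fixed. Origin: middle of underside, 12 mm above worktop; x along, y across, z up. Inside 148 x 14 mm, floor 6 mm above origin (there a seated board's lower edge lies), walls 36 mm high, then flared lips to 48 mm, mouth 28 x 160 mm. Four troughs side by side, 50 mm apart along y, any order
- board_green: green plastic chopping board, flat slab 140 long (x) x 10 thick (y) x 120 mm high (z), 170 g, same either way round; origin: middle of lower edge. Starts upright in the wire draining rack (150 x 216 mm, left or right), lower edge 18 mm above worktop, between wire hoops 13 mm apart and 68 mm high; four parallel boards 50 mm apart along y. Lift straight up by the top edge
- slot_green: green trough in the bamboo stand (150 x 216 mm, end cheeks 52 mm high): place of the green board. Fixed. Origin: middle of underside, 12 mm above worktop; x along, y across, z up. Inside 148 x 14 mm, floor 6 mm above origin (there a seated board's lower edge lies), walls 36 mm high, then flared lips to 48 mm, mouth 28 x 160 mm. Four troughs side by side, 50 mm apart along y, any order
- board_blue: blue plastic chopping board, flat slab 140 long (x) x 10 thick (y) x 120 mm high (z), 170 g, same either way round; origin: middle of lower edge. Starts upright in the wire draining rack (150 x 216 mm, left or right), lower edge 18 mm above worktop, between wire hoops 13 mm apart and 68 mm high; four parallel boards 50 mm apart along y. Lift straight up by the top edge
- slot_blue: blue trough in the bamboo stand (150 x 216 mm, end cheeks 52 mm high): place of the blue board. Fixed. Origin: middle of underside, 12 mm above worktop; x along, y across, z up. Inside 148 x 14 mm, floor 6 mm above origin (there a seated board's lower edge lies), walls 36 mm high, then flared lips to 48 mm, mouth 28 x 160 mm. Four troughs side by side, 50 mm apart along y, any order
- salt_shaker: glass salt shaker with grey top, 44 mm across, 90 mm high, loose, standing on the worktop between rack and stand; origin at the centre of its underside; not to be moved
- spice_jar: spice jar with green lid, 79 mm across, 120 mm high, loose, standing behind rack and stand, under the wall cabinets (0.47 m above the worktop; doors at x = 0.62 m with bar handles out to x = 0.58 m near y = 0.04 and 0.10 m: keep the wrist clear of them); origin at the centre of its underside; not to be moved
Mind the look-alikes: they are no part of the job. Of the things that look like the board_green, the larger one is meant.

How it is judged:
At the end, for the whole second after the job is handed in: Each board in the slot of its own colour: lower edge within 6 mm of its floor, within 10 mm of its middle lengthwise and 8 mm across, within 0.15 rad of its direction and 0.2 rad of upright, at rest. Shaker and jar upright within 20 mm of their start (x of board_red in the frame of slot_red between -0.01 and 0.01 m and y of board_red in the frame of slot_red between -0.008 and 0.008 m and z of board_red in the frame of slot_red between 0 and 0.012 m and angle between each of board_red, board_yellow, board_green, board_blue's own z axis and vertical below 0.2 rad and angle between the x axis of board_red and the x axis of slot_red, either way round below 0.15 rad and linear speed of each of board_red, board_yellow, board_green, board_blue below 0.02 m/s and angular speed of each of board_red, board_yellow, board_green, board_blue below 0.2 rad/s and x of board_yellow in the frame of slot_yellow between -0.01 and 0.01 m and y of board_yellow in the frame of slot_yellow between -0.008 and 0.008 m and z of board_yellow in the frame of slot_yellow between 0 and 0.012 m and angle between the x axis of board_yellow and the x axis of slot_yellow, either way round below 0.15 rad and x of board_green in the frame of slot_green between -0.01 and 0.01 m and y of board_green in the frame of slot_green between -0.008 and 0.008 m and z of board_green in the frame of slot_green between 0 and 0.012 m and angle between the x axis of board_green and the x axis of slot_green, either way round below 0.15 rad and x of board_blue in the frame of slot_blue between -0.01 and 0.01 m and y of board_blue in the frame of slot_blue between -0.008 and 0.008 m and z of board_blue in the frame of slot_blue between 0 and 0.012 m and angle between the x axis of board_blue and the x axis of slot_blue, either way round below 0.15 rad and distance of each of salt_shaker, spice_jar from where it was at the start of the episode below 0.02 m and angle between each of salt_shaker, spice_jar's own z axis and vertical below 0.15 rad); the robot touches nothing.
It fails at once if the salt shaker is pushed more than 20 mm away or tipped over (distance of salt_shaker from where it was at the start of the episode above 0.02 m or angle between salt_shaker's own z axis and vertical above 0.5 rad).
It fails at once if the spice jar is pushed more than 20 mm away or tipped over (distance of spice_jar from where it was at the start of the episode above 0.02 m or angle between spice_jar's own z axis and vertical above 0.5 rad).
It also fails if it takes over 122 s, if anything falls off the work surface, if the arm or the gripper's body presses on something with over 40 N, if the wrist force passes 120 N, or if a joint passes its speed limit or range.

## Robot

A 7-joint arm with a two-finger parallel gripper is mounted at the origin on a cart in front of the work surface, level with it; the furniture and walls round the work are solid. World frame = base frame: x ahead of the robot, y to its left, z up, the work surface at z = 0. Lengths are in m, angles in rad, forces in N, time in s.
With the tool pointing down it reaches from about 0.4 to 0.85 m from the base axis. Payload 10.4 kg.
Tool frame: the origin (TCP) lies on the centre line of the jaws, within the pads' length; the fingertips stand 11 mm ahead of it and the grasp point (between the pads) lies 8 mm behind it; z points along the fingers, y is the line along which they close (so a half turn about z gives the same grasp; the last joint's range is limited). The gripper opens to 87 mm and grips with 3 to 60 N. Pads are 19 mm wide; open, the fingers measure 117 mm over their backs; the gripper's body (75 mm by 190 mm) begins 51 mm behind the grasp point.
Start: joints at [1.296, 0.332, -0.065, 1.46, 0.022, 1.35, -0.088], TCP at [0.156, -0.605, 0.234] pointing down, gripper open.
Joint ranges: [-2.6, 2.6], [-0.5, 2.12], [-1.47, 1.34], [0.16, 2.42], [-1.27, 4.41], [0.06, 2.06], [-2.6, 2.6]. Speed limits (rad/s): [2.22, 2.22, 2.79, 2.79, 3.14, 3.14, 3.14].

## Interface

Orientations are given as a rotation vector (axis times angle).
In Python, from cell import r gives the robot as it stands. The module is installed in compiled form; this text tells all that it offers.
- The arm moves only by the tool send_rows, never from a script. Its argument "steps" is a list of rows, each a list of 7 numbers: the shift along the tool's x, y, z in units of 60 mm (1.0 is 60 mm), then the turn, a rotation vector about the tool's x, y, z in units of 10 degrees (1.0 is 10 degrees), then the finger opening in mm, from 0 to 87. In form: [[tx, ty, tz, wx, wy, wz, fingers], ...]. A call has 1 to 20 rows; each row shifts and turns the commanded pose from where the row before left it, along the tool's axes as they then stand; what a row does not reach is not made up. A row lasts 1/8 s, in which the tool goes at most 62.5 mm and 10.7 degrees, less where a joint would pass 70% of its speed; a pose out of reach is approached as far as the arm can. A call is refused whole if a number of a shift passes 1 or a number of a turn 1, either way. A call with a gripper value outside its range is refused whole. The fingers move at their own pace and stop on an object; "grip_force" is the grip in N (left out, the last holds). Time passes only in rows, so rows that do not move let the fingers close. It gives the time, the measured TCP pose, the force, the opening and the grip force at its end, in the units of the state.
- r.sense(): the state, without advancing time (a new reading comes with each control period).
- r.camera(name): name is "side" or "top" or "wrist"; returns the picture (420x560x3 uint8, blue, green, red); there is no depth.
- r.calibration(name): a dict with "mtx" (3x3 intrinsics, pixels), "T" (4x4, takes a point from camera to world coordinates); the wrist camera has in their place "tool_from_camera" (4x4, takes a point from camera to tool coordinates, whose origin is the TCP and whose axes are the flange's). Camera axes: x right, y up, looking along -z (the intrinsics and any distortion apply to the point x, -y, -z); pixel columns grow to the right and rows downward; lengths in m; the calibration is good to about 2 mm. A picture is of the moment at which its call begins: read the wrist's pose just before it. calibration takes no time and is no camera call.
- r.sign_off(): hands the job in; it is judged then, once.
Trained networks look in the newest picture that a camera, given by its name, has taken for a name from the list of things; names that differ only in an ending like _2 or _b are one class to them, and where a whole thing is asked for, a point or a joint stands for the part that bears it (a point fixed in the world has none). Each returns a list of dicts, best first, with "confidence" (0 to 1); they miss things now and then, are a little off and sometimes report something else, mostly with a low value. They report only what shows in the picture. A call takes as long as a camera call. They do not tell look-alikes from the thing itself.
- r.boxes_of(camera, name): "location" ([x, y, z] in m, in world coordinates, good to about 4 mm: the middle of the surface that is visible of it).
- r.silhouettes(camera, name): "mask" (420x560 bool, what is visible of it).
- r.spot_point(camera, name): "location" ([x, y, z] in m, in world coordinates, good to about 4 mm: a listed point, or the origin of a listed thing).
The state is a dict: "t": time; "joint_positions": joint angles; "qvel": joint speeds; "joint_efforts": joint torques, N m; "position": TCP position; "tool_rot": TCP orientation; "wrist_force": force on the tool from outside, world axes, zero at the start; "torque": the same for the moment, N m; "width": finger opening in m; "grip_force": force on a finger pad.
Only numpy, scipy, OpenCV 4.12 (cv2) and the standard library are available. Lean on these libraries where they do the work, as an engineer would, in place of code of your own. Each camera call takes 0.05 s, during which the arm holds its last target. There are 200 camera calls.

## Working session

There is one attempt and no reset: what is moved stays moved. The work goes in short steps, Python scripts to look and compute and a tool call to move; the robot and the scene stay as the last step left them, time stands still between calls to the robot, and variables do not carry over. Pictures are saved under pics/ and viewed, at most 14 in all, crops included, and the job is handed in when it is done.

Besides the shell and the picture viewer there is one more tool, called after ">>>" as a command line: name --pt "numbers of a row" for each row, then --argument value for the rest. send_rows: Moves the arm, as the interface text tells. Its arguments: {"type":"object","properties":{"steps":{"type":"array"},"grip_force":{"type":"number"}},"required":["steps"]}

```bash
mkdir -p pics; python3 - <<'E'
from cell import r
import cv2,numpy as np
s=r.sense();print({k:np.round(v,3) for k,v in s.items()})
for c in("top","side"):
    im=r.camera(c);cv2.imwrite(f"pics/{c}0.png",im)
    print(c,np.round(r.calibration(c)["T"],3).tolist(),np.round(r.calibration(c)["mtx"],1).tolist())
    for n in ["board_red","board_yellow","board_green","board_blue","slot_red","slot_yellow","slot_green","slot_blue","salt_shaker","spice_jar"]:
        for d in r.spot_point(c,n): print(c,n,np.round(d["location"],3),round(d["confidence"],2))
E
```

```text
{'t': np.float64(0.0), 'joint_positions': array([ 1.296,  0.333, -0.065,  1.461,  0.022,  1.35 , -0.089]), 'qvel': array([ 0.001, -0.001, -0.001, -0.002,  0.001, -0.001, -0.001]), 'joint_efforts': array([-1.0000e-03, -6.2324e+01,  2.4000e-02, -3.8990e+01, -6.1000e-02,
        3.9000e-02,  0.0000e+00]), 'position': array([ 0.156, -0.605,  0.233]), 'tool_rot': array([-3.115, -0.394,  0.   ]), 'wrist_force': array([ 0.213, -0.663,  0.498]), 'torque': array([0.012, 0.013, 0.004]), 'grip_force': np.float64(0.0), 'width': np.float64(0.087)}
top [[-0.023, 0.989, -0.144, 0.408], [-1.0, -0.022, 0.005, -0.025], [0.001, 0.144, 0.99, 1.332], [0.0, 0.0, 0.0, 1.0]] [[454.8, 0.0, 281.1], [0.0, 454.8, 214.1], [0.0, 0.0, 1.0]]
top board_red [0.503 0.191 0.017] 0.87
top board_yellow [0.502 0.24  0.02 ] 0.78
top board_yellow [ 0.723 -0.187  0.003] 0.58
top board_green [0.496 0.289 0.02 ] 0.84
top board_green [ 0.479 -0.016 -0.001] 0.49
top board_blue [0.496 0.34  0.021] 0.73
top slot_red [ 0.499 -0.275  0.012] 0.62
top slot_yellow [ 0.492 -0.223  0.013] 0.65
top slot_blue [ 0.492 -0.223  0.007] 0.59
to
[... 203 characters left out ...]
], [0.0, 0.0, 1.0]]
side board_red [0.5   0.192 0.016] 0.58
side board_red [ 0.588  0.048 -0.003] 0.46
side board_yellow [0.503 0.237 0.018] 0.96
side board_yellow [0.5   0.191 0.019] 0.61
side board_green [ 0.488 -0.016  0.001] 0.83
side board_green [0.498 0.292 0.018] 0.81
side board_blue [0.498 0.342 0.015] 0.8
side slot_red [ 0.494 -0.27   0.01 ] 0.83
side slot_red [0.5   0.239 0.016] 0.57
side slot_yellow [ 0.493 -0.224  0.011] 0.66
side slot_yellow [ 0.486 -0.173  0.016] 0.3
side slot_green [ 0.505 -0.32   0.012] 0.57
side slot_green [ 0.492 -0.225  0.01 ] 0.19
side slot_blue [0.498 0.29  0.016] 0.18
side salt_shaker [ 0.588  0.045 -0.002] 0.54
side spice_jar [ 0.721 -0.194  0.002] 0.6
```

View pics/top0.png

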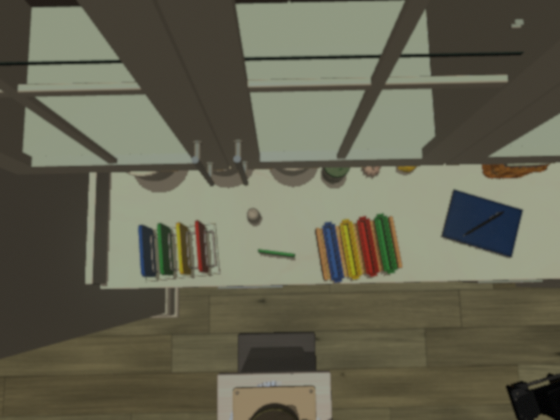

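View pics/side0.png

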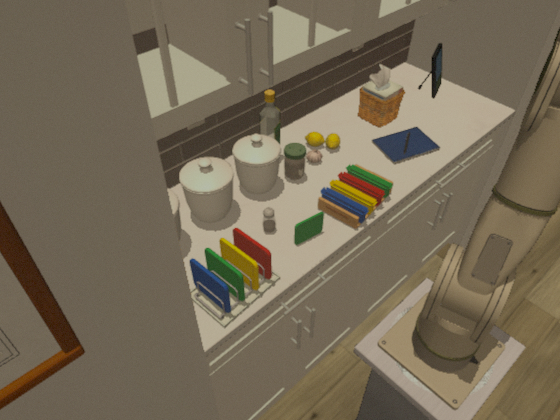

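Look-alikes:
- **Board green:** the large one in the rack (top 165,248; side 225,272) or the small one standing alone (top 276,253; side 309,228). By the description I want the larger one, in the rack.
- **Board blue:** the dark blue tablet (top 480,222) is not a board.
- **Slots:** the stand's slots run blue, yellow, red, green from left to right (top about 331, 349, 368 and 386, row 245).

Next I fit the poses.

```bash
cat > fit.py <<'E'
import cv2,numpy as np
from scipy.optimize import minimize
def proj(P,cal,T=None):
    T=np.linalg.inv(cal["T"] if T is None else T)
    p=P@T[:3,:3].T+T[:3,3]; p=p*[1,-1,-1]
    d=cal.get("dist",np.zeros(5))
    return cv2.projectPoints(p,np.zeros(3),np.zeros(3),np.array(cal["mtx"],float),np.array(d,float))[0][:,0]
RNG={"red":[(0,7),(172,180)],"yellow":[(20,35)],"green":[(45,80)],"blue":[(100,130)]}
def cmask(im,c):
    h=cv2.cvtColor(im,cv2.COLOR_BGR2HSV); m=np.zeros(im.shape[:2],bool)
    for a,b in RNG[c]: m|=(h[...,0]>=a)&(h[...,0]<=b)&(h[...,1]>110)&(h[...,2]>35)
    return m
def corners(lx,ly,z0,z1): return np.array([[a*lx/2,b*ly/2,z] for a in(-1,1) for b in(-1,1) for z in(z0,z1)])
def place(P,x,y,a): 
    c,s=np.cos(a),np.sin(a); return P@np.array([[c,-s,0],[s,c,0],[0,0,1]]).T+[x,y,0]
def near(mask,pix,rad):
    h,w=mask.shape; Y,X=np.mgrid[:h,:w]; return mask&(np.hypot(X-pix[0],Y-pix[1])<rad)
def fit(views,P,x0,rad=60):
    """views: list of (mask,cal,T); fit one hull's x,y,yaw by soft area overlap"""
    ms=[near(m,proj(place(P,*x0),c,T).mean(0),rad) for m,c,T in views]
    def cost(p):
        e=0
        for m,(q,c,T) in zip(ms,views):
            k=8; h=cv2.convexHull(proj(place(P,*p),c,T).astype(np.float32))[:,0]
            # antialiased polygon
            im=np.zeros(m.shape,np.uint8); cv2.fillConvexPoly(im,np.round(h*16).astype(np.int32),255,cv2.LINE_AA,4)
            e+=np.abs(im/255.-m).sum()/max(m.sum(),1)
        return e
    S=np.array(x0)+np.array([[0,0,0],[.008,0,0],[0,.008,0],[0,0,.1]])
    r_=minimize(cost,x0,method="Nelder-Mead",options=dict(initial_simplex=S,xatol=1e-4,fatol=1e-4))
    return r_.x,r_.fun
E
python3 - <<'E'
from cell import r
from fit import *
print(r.calibration("top").keys(),r.calibration("wrist").keys(),np.round(r.calibration("wrist")["tool_from_camera"],3).tolist())
cal={c:r.calibration(c) for c in("top","side")}
im={c:cv2.imread(f"pics/{c}0.png") for c in cal}
B=corners(.14,.01,.018,.138);S=corners(.16,.028,.0595,.060)
B0=dict(red=(.5,.191,0),yellow=(.502,.239,0),green=(.497,.291,0),blue=(.497,.341,0))
S0=dict(blue=(.492,-.172,.1),yellow=(.493,-.223,.1),red=(.495,-.272,.1),green=(.505,-.32,.1))
for nm,P,D in(("board",B,B0),("slot",S,S0)):
  for c,x0 in D.items():
    v={k:[(cmask(im[k],c),cal[k],None)] for k in cal}
    for k,l in (("top",v["top"]),("side",v["side"]),("both",v["top"]+v["side"])):
        x,f=fit(l,P,x0,45); print(nm,c,k,np.round(x,4),round(f,2))
E
```

```text
dict_keys(['mtx', 'T']) dict_keys(['mtx', 'tool_from_camera']) [[0.0, 0.965, 0.262, 0.071], [1.0, -0.0, 0.0, 0.0], [0.0, 0.262, -0.965, -0.15], [0.0, 0.0, 0.0, 1.0]]
board red top [0.5015 0.1917 0.1419] 1.74
board red side [ 0.5074  0.19   -0.0131] 0.52
board red both [0.5083 0.1899 0.043 ] 2.39
board yellow top [0.4996 0.2422 0.1588] 0.68
board yellow side [0.502  0.24   0.0067] 0.34
board yellow both [0.5021 0.2408 0.0343] 1.09
board green top [0.4937 0.2985 0.343 ] 3.83
board green side [ 0.5041  0.2893 -0.0115] 0.5
board green both [0.5062 0.2896 0.0423] 4.58
board blue top [0.5022 0.3549 0.4195] 6.14
board blue side [ 0.5011  0.3404 -0.0174] 0.87
board blue both [0.5001 0.3387 0.0343] 7.59
slot blue top [ 0.4826 -0.1713  0.1436] 0.62
slot blue side [ 0.4812 -0.167   0.1302] 0.36
slot blue both [ 0.4822 -0.1687  0.1286] 1.1
slot yellow top [ 0.4897 -0.2213  0.1349] 0.31
slot yellow side [ 0.484  -0.2115  0.0835] 0.39
slot yellow both [ 0.4886 -0.2187  0.1314] 0.72
slot red top [ 0.4962 -0.2701  0.1341] 0.1
slot red side [ 0.4924 -0.2624  0.1001] 0.26
slot red both [ 0.4972 -0.2681  0.1398] 0.46
slot green top [ 0.5041 -0.3198  0.1297] 0.2
slot green side [ 0.5014 -0.3132  0.114 ] 0.23
slot green both [ 0.503  -0.3171  0.1376] 0.56
```

>>> send_rows --pt "0.1 -0.07 -0.3 0 0 0 40" --pt "0.4 -0.27 -0.3 0 0 0 40" --pt "0.5 -0.34 -0.3 0 0 0 40" --pt "0.5 -0.34 -0.3 0 0 0 40" --pt "0.5 -0.34 -0.25 0 0 0 40" --pt "0.5 -0.34 0 0 0 0 40" --pt "0.5 -0.34 0 0 0 0 40" --pt "0.5 -0.34 0 0 0 0 40" --pt "0.5 -0.34 0 0 0 0 40" --pt "0.5 -0.34 0 0 0 0 40" --pt "0.5 -0.34 0 0 0 0 40" --pt "0.5 -0.34 0 0 0 0 40" --pt "0.5 -0.34 0 0 0 0 40" --pt "0.5 -0.34 0 0 0 0 40" --pt "0 0 0 0 0 0.65 40" --pt "0 0 0 0 0 0 40"

```text
t: 3.1
position: [0.4676, -0.2508, 0.3217]
tool_rot: [3.133, 0.219, 0.001]
wrist_force: [0.0, -0.8, -1.0]
width: 0.0395
grip_force: 0.0
```

```bash
cat >> fit.py <<'E'
from scipy.spatial.transform import Rotation as R
def wristT(r):
    s=r.sense(); T=np.eye(4); T[:3,:3]=R.from_rotvec(s["tool_rot"]).as_matrix(); T[:3,3]=s["position"]
    return T@r.calibration("wrist")["tool_from_camera"]
def go(r,x,y,z,yaw,off=None):
    "tool-frame shift (units) then turn wz from measured pose"
    s=r.sense(); M=R.from_rotvec(s["tool_rot"]).as_matrix(); d=M.T@(np.array([x,y,z])-s["position"])/.06
    a=np.arctan2(M[1,0],M[0,0]); print("pos",np.round(s["position"],4),"yaw",round(a,4),"tilt",np.round(M[:2,2],4),"t",round(s["t"],2),"w",round(s["width"],4),"F",np.round(s["wrist_force"],1)); print("shift",np.round(d,3),"wz",round(-np.degrees(yaw-a)/10,3))
E
python3 - <<'E'
from cell import r
from fit import *
T=wristT(r);im=r.camera("wrist");cv2.imwrite("pics/w1.png",im);np.save("pics/w1.npy",T)
cal=r.calibration("wrist")
S=corners(.16,.028,.0595,.060)
S0=dict(blue=(.4825,-.171,.137),yellow=(.489,-.2205,.137),red=(.496,-.27,.137),green=(.504,-.319,.137))
for c,x0 in S0.items():
    print(c,fit([(cmask(im,c),cal,T)],S,x0,130))
go(r,.47,.265,.32,.03)
E
```

```text
blue (array([ 0.48059985, -0.17342578,  0.12543845]), np.float64(0.4742865710430306))
yellow (array([ 0.49274812, -0.22365138,  0.13318144]), np.float64(0.20461989612067896))
red (array([ 0.50085277, -0.27454616,  0.13958536]), np.float64(0.18425233106941405))
green (array([ 0.49679822, -0.32277916,  0.08964661]), np.float64(1.0066849005483005))
pos [ 0.4674 -0.2512  0.3216] yaw 0.1406 tilt [ 0.0008 -0.0009] t 3.15 w 0.0401 F [ 0.1 -0.1  0.2]
shift [ 1.249 -8.513  0.018] wz 0.634
```

View pics/w1.png

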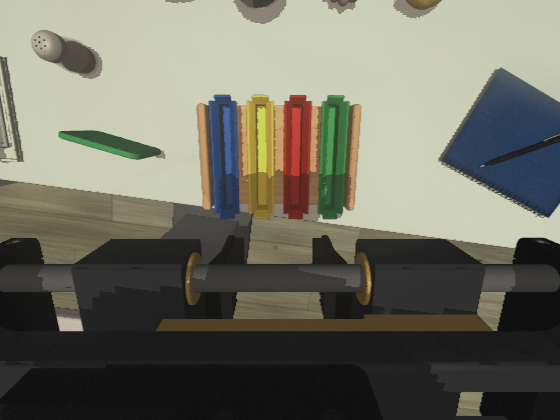

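```bash
cat >> fit.py <<'E'
def fitgroup(views,P,offs,x0,rad):
    """views: list of (im,cal,T); offs: colour->offset along y; joint x,y,yaw"""
    G={c:P+[0,o,0] for c,o in offs.items()}
    ms=[(near(cmask(im,c),proj(place(G[c],*x0),cal,T).mean(0),rad),c,cal,T) for im,cal,T in views for c in offs]
    def cost(p):
        e=0
        for m,c,cal,T in ms:
            h=cv2.convexHull(proj(place(G[c],*p),cal,T).astype(np.float32))[:,0]
            im=np.zeros(m.shape,np.uint8); cv2.fillConvexPoly(im,np.round(h*16).astype(np.int32),255,cv2.LINE_AA,4)
            e+=np.abs(im/255.-m).sum()/1000
        return e
    S=np.array(x0)+np.array([[0,0,0],[.008,0,0],[0,.008,0],[0,0,.1]])
    q=minimize(cost,x0,method="Nelder-Mead",options=dict(initial_simplex=S,xatol=1e-4,fatol=1e-4)); return np.round(q.x,4),q.fun
E
python3 - <<'E'
from cell import r
from fit import *
T=np.load("pics/w1.npy");im=cv2.imread("pics/w1.png");cal=r.calibration("wrist")
S=corners(.16,.028,.0595,.060); o=dict(blue=.075,yellow=.025,red=-.025,green=-.075)
W=(im,cal,T);tp=(cv2.imread("pics/top0.png"),r.calibration("top"),None);sd=(cv2.imread("pics/side0.png"),r.calibration("side"),None)
for v,rad in((W,75),(tp,40),(sd,40)): print(fitgroup([v],S,o,(.493,-.246,.137),rad))
for c in o:
    m=near(cmask(im,c),proj(place(S+[0,o[c],0],.493,-.246,.137),cal,T).mean(0),75);print(c,m.sum(),proj(place(S+[0,o[c],0],.493,-.246,.137),cal,T)[1::2].round(0).tolist())
B=corners(.14,.01,.018,.138); ob=dict(red=-.075,yellow=-.025,green=.025,blue=.075)
print(fitgroup([sd],B,ob,(.502,.265,0.0),45),fitgroup([tp],B,ob,(.502,.265,0.0),30))
E
```

```text
(array([ 0.4911, -0.2472,  0.1345]), np.float64(3.9320039215686275))
(array([ 0.494 , -0.2455,  0.1406]), np.float64(0.7483607843137255))
(array([ 0.4909, -0.2405,  0.128 ]), np.float64(0.589921568627451))
blue 2354 [[234.0, 216.0], [215.0, 216.0], [230.0, 99.0], [209.0, 99.0]]
yellow 3152 [[269.0, 216.0], [249.0, 216.0], [268.0, 99.0], [247.0, 99.0]]
red 3066 [[303.0, 217.0], [284.0, 216.0], [306.0, 100.0], [285.0, 99.0]]
green 1527 [[338.0, 217.0], [318.0, 217.0], [345.0, 100.0], [323.0, 100.0]]
(array([ 0.5034,  0.2648, -0.0011]), np.float64(1.6722117647058825)) (array([0.4981, 0.2675, 0.1693]), np.float64(2.1635411764705883))
```

>>> send_rows --pt "0.1 -0.2 0 0 0 0 40" --pt "0.1 -0.5 0 0 0 0 40" --pt "0.1 -0.7 0 0 0 0 40" --pt "0.1 -0.8 0 0 0 0 40" --pt "0.1 -0.8 0 0 0 0 40" --pt "0.1 -0.8 0 0 0 0 40" --pt "0.1 -0.8 0 0 0 0 40" --pt "0.1 -0.8 0 0 0 0 40" --pt "0.1 -0.8 0 0 0 0 40" --pt "0.1 -0.8 0 0 0 0 40" --pt "0.1 -0.7 0 0 0 0 40" --pt "0.1 -0.6 0 0 0 0 40" --pt "0 -0.2 0 0 0 0.6 40" --pt "0 0 0 0 0 0 40" --pt "0 0 0 0 0 0 40"

```text
t: 5.03
position: [0.4684, 0.2631, 0.3206]
tool_rot: [3.141, 0.056, 0.0]
wrist_force: [0.7, -1.1, 0.9]
width: 0.0402
grip_force: 0.0
```

```bash
python3 - <<'E'
from cell import r
from fit import *
T=wristT(r);im=r.camera("wrist");cv2.imwrite("pics/w2.png",im);np.save("pics/w2.npy",T)
cal=r.calibration("wrist")
B=corners(.14,.01,.018,.138); ob=dict(red=-.075,yellow=-.025,green=.025,blue=.075)
print(fitgroup([(im,cal,T)],B,ob,(.502,.265,0.03),100))
Tp=corners(.14,.01,.1375,.138);print([(c,proj(place(Tp+[0,o,0],.502,.265,.03),cal,T).mean(0).round()) for c,o in ob.items()])
go(r,.47,.19,.32,.03)
E
```

```text
(array([0.4961, 0.264 , 0.0685]), np.float64(5.086635294117647))
[('red', array([344., 158.])), ('yellow', array([299., 158.])), ('green', array([254., 158.])), ('blue', array([209., 158.]))]
pos [0.4686 0.2629 0.3206] yaw 0.0345 tilt [ 0.0004 -0.0006] t 5.08 w 0.0401 F [ 0.4 -0.4 -0.3]
shift [-0.018  1.216  0.011] wz 0.026
```

View pics/w2.png

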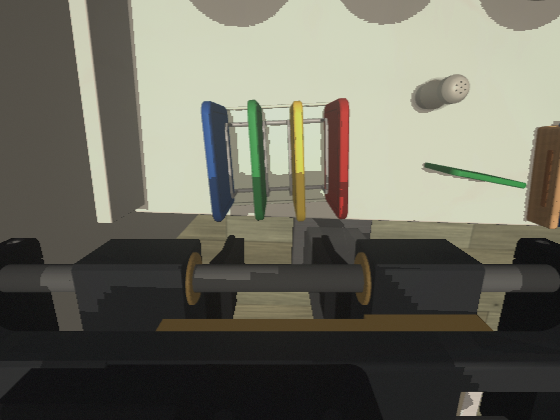

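```bash
sed -i 's/>110)&(h\[...,2\]>35)/>90)\&(h[...,2]>18)/; s/"yellow":\[(20,35)\]/"yellow":[(16,35)]/; s/(45,80)/(45,85)/; s/(100,130)/(98,130)/' fit.py
python3 - <<'E'
from cell import r
from fit import *
cal=r.calibration("wrist")
S=corners(.16,.028,.0595,.060); o=dict(blue=.075,yellow=.025,red=-.025,green=-.075)
B=corners(.14,.01,.018,.138); ob=dict(red=-.075,yellow=-.025,green=.025,blue=.075)
W1=(cv2.imread("pics/w1.png"),cal,np.load("pics/w1.npy"));W2=(cv2.imread("pics/w2.png"),cal,np.load("pics/w2.npy"))
tp=(cv2.imread("pics/top0.png"),r.calibration("top"),None);sd=(cv2.imread("pics/side0.png"),r.calibration("side"),None)
for v,rad in((W1,75),(tp,40),(sd,40)): print("stand",fitgroup([v],S,o,(.493,-.246,.137),rad))
for v,rad in((W2,75),(tp,35),(sd,45)): print("rack",fitgroup([v],B,ob,(.5,.265,.04),rad))
vis=W2[0].copy()
x=fitgroup([W2],B,ob,(.5,.265,.04),75)[0]
for c,q in ob.items():
    vis[cmask(W2[0],c)]//=2
    h=cv2.convexHull(proj(place(B+[0,q,0],*x),cal,W2[2]).astype(np.float32)).astype(int);cv2.polylines(vis,[h],1,(255,255,255))
    h=cv2.convexHull(proj(place(corners(.14,.01,.138,.1381)+[0,q,0],*x),cal,W2[2]).astype(np.float32)).astype(int);cv2.polylines(vis,[h],1,(255,0,255))
cv2.imwrite("pics/v2.png",cv2.resize(vis[80:240,180:380],None,fx=4,fy=3.7))
E
```

```text
stand (array([ 0.4946, -0.2474,  0.1389]), np.float64(5.122552941176471))
stand (array([ 0.4947, -0.2457,  0.1364]), np.float64(1.2419372549019605))
stand (array([ 0.4909, -0.2402,  0.122 ]), np.float64(1.0734039215686275))
rack (array([0.4973, 0.2638, 0.0674]), np.float64(4.271733333333334))
rack (array([0.4987, 0.2663, 0.1403]), np.float64(1.9647215686274508))
rack (array([0.5022, 0.2651, 0.0125]), np.float64(1.4220666666666668))
```

View pics/v2.png

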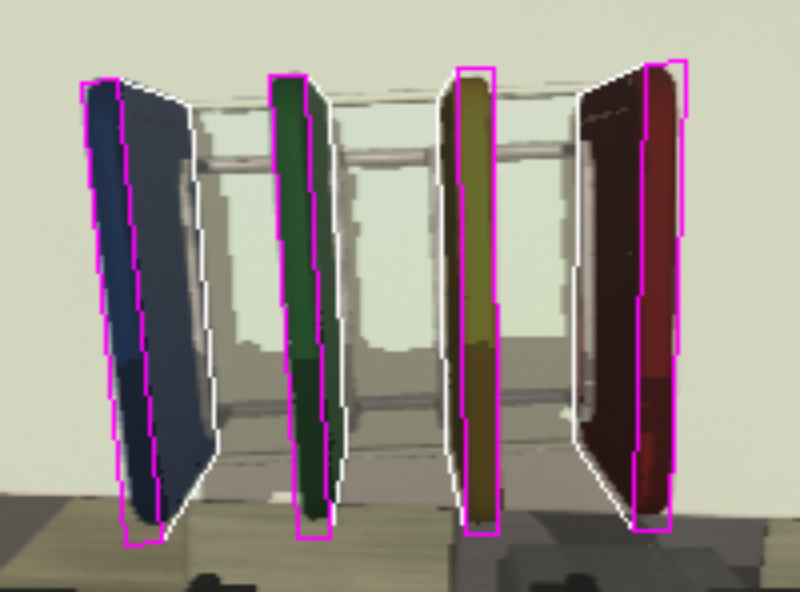

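The wrist view shows the rack boards' top edges: blue at about (212,160), green (257,160), yellow (299,160) and red (342,160). The overlay from the fitted rack pose matches them. The green board in the rack is the full-size one, which settles the choice. I'll take red first.

>>> send_rows --pt "0 0 0 0 0 -0.16 40" --pt "0.15 0.35 0.2 0 0 0 40" --pt "0.2 0.45 0.4 0 0 0 40" --pt "0.17 0.45 0.5 0 0 0 40" --pt "0 0 0.5 0 0 0 40" --pt "0 0 0.5 0 0 0 40" --pt "0 0 0.4 0 0 0 40" --pt "0 0 0.35 0 0 0 40" --pt "0 0 0.3 0 0 0 40" --pt "0 0 0.2 0 0 0 40" --pt "0 0 0.1 0 0 0 40" --pt "0 0 0 0 0 0 40" --grip_force 25

```text
t: 6.58
position: [0.5042, 0.1908, 0.1136]
tool_rot: [3.14, 0.097, 0.0]
wrist_force: [0.7, -0.9, -0.6]
width: 0.0397
grip_force: 0.0
```

```bash
python3 - <<'E'
from cell import r
from fit import *
go(r,.5047,.1896,.112,.062)
cv2.imwrite("pics/w3.png",r.camera("wrist"))
E
```

```text
pos [0.5042 0.1908 0.1136] yaw 0.0618 tilt [ 0. -0.] t 6.58 w 0.0397 F [ 0.7 -0.9 -0.6]
shift [0.008 0.021 0.026] wz -0.001
```

View pics/w3.png

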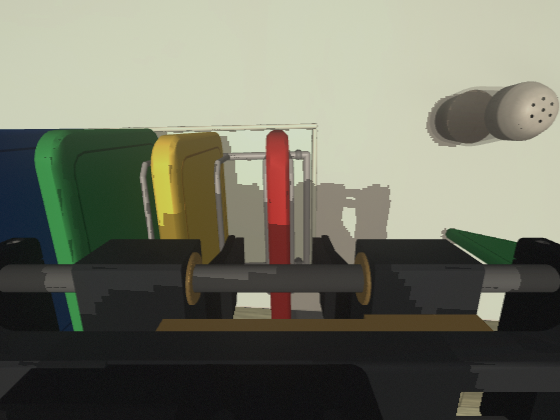

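The red board's top edge (278,140 to 281,310) is centred between the fingers. I'll grip it and lift.

>>> send_rows --pt "0 0 0 0 0 0 0" --pt "0 0 0 0 0 0 0" --pt "0 0 0 0 0 0 0" --pt "0 0 0 0 0 0 0" --pt "0 0 0 0 0 0 0" --pt "0 0 -0.1 0 0 0 0" --pt "0 0 -0.2 0 0 0 0" --pt "0 0 -0.3 0 0 0 0" --pt "0 0 -0.4 0 0 0 0" --pt "0 0 -0.5 0 0 0 0" --pt "0 0 -0.5 0 0 0 0" --pt "0 0 -0.4 0 0 0 0" --pt "0 0 -0.2 0 0 0 0" --pt "0 0 -0.1 0 0 0 0" --pt "0 0 0 0 0 0 0" --grip_force 30

```text
t: 8.5
position: [0.504, 0.1908, 0.2754]
tool_rot: [3.14, 0.097, -0.0]
wrist_force: [-0.0, 1.3, -1.4]
width: 0.0097
grip_force: 29.9
```

```bash
python3 - <<'E'
from cell import r
from fit import *
go(r,.4974,-.2713,.274,.137)
tp=[(r.camera(c),r.calibration(c),None) for c in("top","side")]
cv2.imwrite("pics/w4.png",r.camera("wrist"))
cv2.imwrite("pics/s4.png",cv2.resize(tp[1][0][150:330,180:400],None,fx=3,fy=3))
s=r.sense();z=s["position"][2]-.0956
B=corners(.14,.01,z,z+.12)
for v in tp: print(fitgroup([v],B,{"red":0},(s["position"][0],s["position"][1],.062),50))
E
```

```text
pos [0.504  0.1908 0.2754] yaw 0.0617 tilt [-0.0003 -0.0001] t 8.5 w 0.0097 F [-0.   1.3 -1.4]
shift [-0.584  7.68   0.023] wz -0.432
(array([0.5236, 0.1407, 0.9353]), np.float64(0.3501843137254902))
(array([ 0.5005,  0.1928, -0.0607]), np.float64(0.4688862745098039))
```

View pics/s4.png

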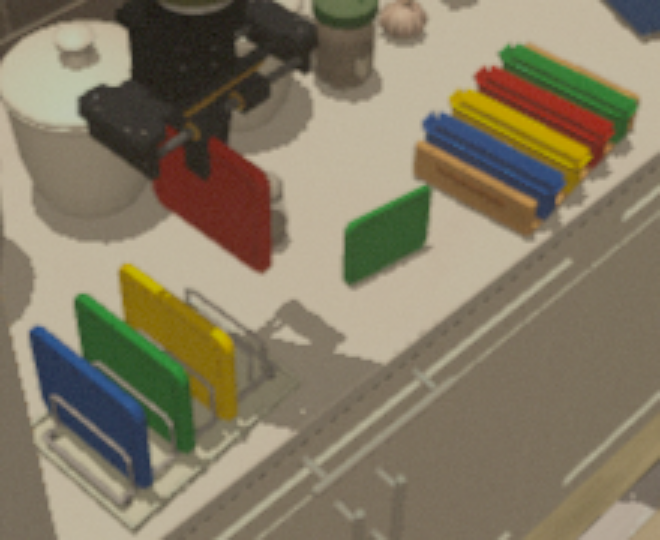

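The red board hangs level in the jaws (crop 215,195). I'll carry it over its slot.

>>> send_rows --pt "-0.04 0.2 0 0 0 0 0" --pt "-0.04 0.45 0 0 0 0 0" --pt "-0.05 0.65 0 0 0 0 0" --pt "-0.05 0.75 0 0 0 0 0" --pt "-0.05 0.8 0 0 0 0 0" --pt "-0.05 0.8 0 0 0 0 0" --pt "-0.05 0.8 0 0 0 0 0" --pt "-0.05 0.8 0 0 0 0 0" --pt "-0.05 0.8 0 0 0 0 0" --pt "-0.05 0.7 0 0 0 0 0" --pt "-0.05 0.5 0 0 0 0 0" --pt "-0.05 0.3 0 0 0 0 0" --pt "0 0.13 0 0 0 -0.43 0" --pt "0 0 0 0 0 0 0" --pt "0 0 0 0 0 0 0"

```text
t: 10.52
position: [0.4978, -0.2704, 0.2756]
tool_rot: [-3.134, -0.214, -0.0]
wrist_force: [-1.0, -0.3, -2.0]
width: 0.0098
grip_force: 29.9
```

```bash
python3 - <<'E'
from cell import r
from fit import *
go(r,.4974,-.2713,.116,.137)
sd=r.camera("side");cv2.imwrite("pics/s5.png",cv2.resize(sd[130:270,280:430],None,fx=5,fy=4))
s=r.sense();z=s["position"][2]-.0956
B=corners(.14,.01,z,z+.12)
print(fitgroup([(sd,r.calibration("side"),None)],B,{"red":0},(s["position"][0],s["position"][1],.137),50))
E
```

```text
pos [ 0.4978 -0.2704  0.2756] yaw 0.1361 tilt [0.0001 0.0002] t 10.53 w 0.0098 F [-1.  -0.3 -2. ]
shift [-0.008  0.014  2.66 ] wz -0.005
(array([ 0.4966, -0.2662, -0.0025]), np.float64(0.6506784313725491))
```

View pics/s5.png

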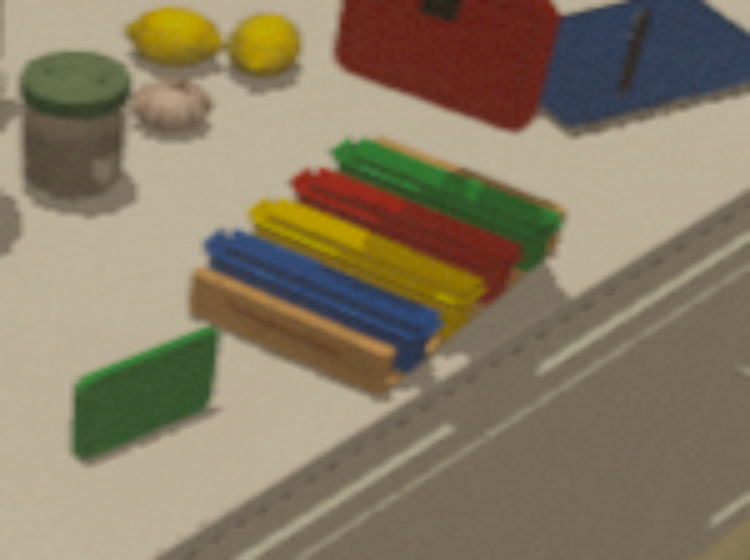

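>>> send_rows --pt "0 0 0.2 0 0 0 0" --pt "0 0 0.4 0 0 0 0" --pt "0 0 0.5 0 0 0 0" --pt "0 0 0.4 0 0 0 0" --pt "0 0 0.3 0 0 0 0" --pt "0 0 0.12 0 0 0 0" --pt "0 0 0.12 0 0 0 0" --pt "0 0 0.12 0 0 0 0" --pt "0 0 0.1 0 0 0 0" --pt "0 0 0 0 0 0 0"

```text
t: 11.82
position: [0.4975, -0.2712, 0.1396]
tool_rot: [-3.134, -0.214, 0.001]
wrist_force: [0.3, 0.8, -1.6]
width: 0.0097
grip_force: 29.9
```

```bash
python3 - <<'E'
from cell import r
from fit import *
go(r,.4974,-.2713,.114,.137); print(r.sense()["torque"].round(2))
cv2.imwrite("pics/w6.png",r.camera("wrist"))
sd=r.camera("side");cv2.imwrite("pics/s6.png",cv2.resize(sd[130:240,290:430],None,fx=5,fy=5))
E
```

```text
pos [ 0.4975 -0.2712  0.1396] yaw 0.1366 tilt [-0.0004  0.0002] t 11.82 w 0.0097 F [ 0.3  0.8 -1.6]
shift [-0.002  0.002  0.427] wz -0.002
[ 0.03  0.03 -0.02]
```

View pics/s6.png

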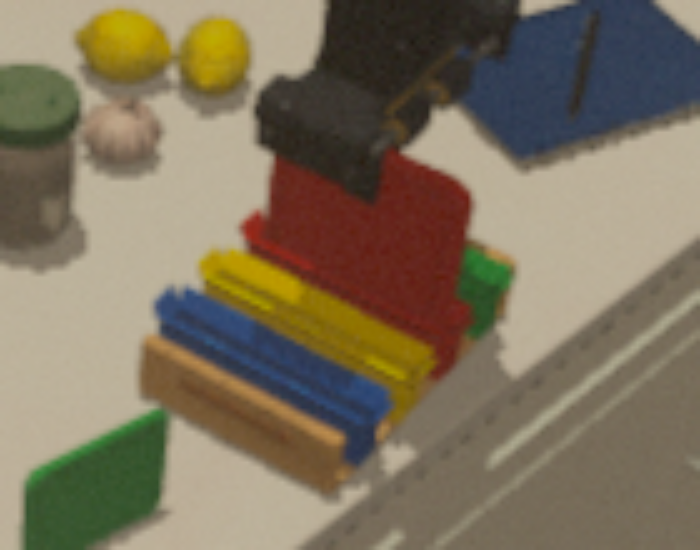

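The red board is about 20 mm into its own trough with no contact force. I'll seat it, release and retreat.

>>> send_rows --pt "0 0 0.1 0 0 0 0" --pt "0 0 0.1 0 0 0 0" --pt "0 0 0.1 0 0 0 0" --pt "0 0 0.08 0 0 0 0" --pt "0 0 0.04 0 0 0 0" --pt "0 0 0 0 0 0 0"

```text
t: 12.68
position: [0.4977, -0.2712, 0.1146]
tool_rot: [-3.134, -0.214, 0.0]
wrist_force: [0.4, -0.2, -1.2]
width: 0.0097
grip_force: 29.9
```

>>> send_rows --pt "0 0 0 0 0 0 40" --pt "0 0 0 0 0 0 40" --pt "0 0 0 0 0 0 40" --pt "0 0 0 0 0 0 40" --pt "0 0 -0.2 0 0 0 40" --pt "0 0 -0.4 0 0 0 40" --pt "0 0 -0.5 0 0 0 40" --pt "0 0 -0.5 0 0 0 40" --pt "0 0 -0.5 0 0 0 40" --pt "0 0 -0.4 0 0 0 40" --pt "0 0 -0.2 0 0 0 40" --pt "0 0 0 0 0 0 40"

```text
t: 14.18
position: [0.498, -0.2713, 0.2774]
tool_rot: [3.133, 0.214, 0.002]
wrist_force: [0.4, 1.0, -0.6]
width: 0.0399
grip_force: 0.0
```

```bash
python3 - <<'E'
from cell import r
from fit import *
go(r,.5016,.2395,.272,.062)
T=wristT(r);im=r.camera("wrist");cv2.imwrite("pics/w7.png",im)
S=corners(.14,.01,.018,.138);sd=r.camera("side");
print(fitgroup([(sd,r.calibration("side"),None)],corners(.14,.01,.0605,.138),{"red":0},(.4974,-.2713,.137),40))
for d in r.spot_point("side","board_red")[:2]: print(d["location"].round(3) if hasattr(d["location"],"round") else d["location"],d["confidence"])
cv2.imwrite("pics/j7.png",np.hstack([im[0:320,150:430],cv2.resize(sd[130:240,290:430],(407,320))]))
E
```

```text
pos [ 0.498  -0.2713  0.2774] yaw 0.1366 tilt [ 0.0011 -0.0007] t 14.18 w 0.0399 F [ 0.4  1.  -0.6]
shift [ 1.22  -8.426  0.085] wz 0.428
(array([ 0.4844, -0.2537,  0.0463]), np.float64(0.20921960784313726))
[0.4955, -0.2658, 0.0191] 0.68
[0.4956, 0.2927, 0.0182] 0.45
```

View pics/j7.png

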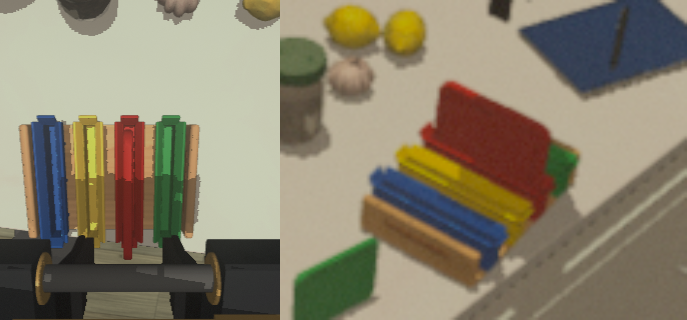

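The red board stands in the red slot with its lower edge at z = 0.019 (left panel 128,185; right panel 490,130). Yellow is next.

>>> send_rows --pt "0.09 -0.3 0 0 0 0 40" --pt "0.1 -0.6 0 0 0 0 40" --pt "0.1 -0.8 0 0 0 0 40" --pt "0.11 -0.8 0 0 0 0 40" --pt "0.11 -0.8 0 0 0 0 40" --pt "0.11 -0.8 0 0 0 0 40" --pt "0.1 -0.8 0 0 0 0 40" --pt "0.1 -0.8 0 0 0 0 40" --pt "0.1 -0.8 0 0 0 0 40" --pt "0.1 -0.7 0 0 0 0 40" --pt "0.1 -0.6 0 0 0 0 40" --pt "0.1 -0.43 0 0 0 0 40" --pt "0 0 0 0 0 0.43 40" --pt "0 0 0.2 0 0 0 40" --pt "0 0 0.2 0 0 0 40"

```text
t: 16.2
position: [0.5024, 0.2279, 0.2514]
tool_rot: [3.139, 0.099, -0.001]
wrist_force: [-0.5, -0.1, -0.1]
width: 0.04
grip_force: 0.0
```

```bash
python3 - <<'E'
from cell import r
from fit import *
go(r,.5016,.2400,.1136,.062)
T=wristT(r);im=r.camera("wrist");cv2.imwrite("pics/w8.png",im)
print(fitgroup([(im,r.calibration("wrist"),T)],corners(.14,.01,.018,.138),{"yellow":0},(.5016,.2395,.062),130))
E
```

```text
pos [0.5024 0.2279 0.2514] yaw 0.0631 tilt [-0.0006 -0.0006] t 16.2 w 0.04 F [-0.5 -0.1 -0.1]
shift [ 0.    -0.204  2.297] wz 0.006
(array([0.498 , 0.2391, 0.0706]), np.float64(1.1290117647058824))
```

>>> send_rows --pt "0 -0.2 0.2 0 0 0 40" --pt "0 0 0.4 0 0 0 40" --pt "0 0 0.5 0 0 0 40" --pt "0 0 0.5 0 0 0 40" --pt "0 0 0.4 0 0 0 40" --pt "0 0 0.2 0 0 0 40" --pt "0 0 0.1 0 0 0 40" --pt "0 0 0 0 0 0 40"

```text
t: 17.25
position: [0.5024, 0.2402, 0.115]
tool_rot: [-3.14, -0.097, -0.0]
wrist_force: [0.0, -0.4, 0.0]
width: 0.0396
grip_force: 0.0
```

```bash
python3 - <<'E'
from cell import r
from fit import *
go(r,.5016,.2397,.1136,.062)
im=r.camera("wrist");m=cmask(im,"yellow");m=near(m,(280,170),80)
for v in(150,180,210,225): print(v,np.where(m[v])[0][[0,-1]] if m[v].any() else None)
E
```

```text
pos [0.5024 0.2402 0.115 ] yaw 0.0618 tilt [0.0003 0.0002] t 17.25 w 0.0396 F [ 0.  -0.4  0. ]
shift [-0.013  0.007  0.023] wz -0.001
150 [265 286]
180 [265 287]
210 [266 287]
225 [266 287]
```

>>> send_rows --pt "0 0 0.02 0 0 0 0" --pt "0 0 0 0 0 0 0" --pt "0 0 0 0 0 0 0" --pt "0 0 0 0 0 0 0" --pt "0 0 0 0 0 0 0" --pt "0 0 -0.1 0 0 0 0" --pt "0 0 -0.2 0 0 0 0" --pt "0 0 -0.3 0 0 0 0" --pt "0 0 -0.4 0 0 0 0" --pt "0 0 -0.5 0 0 0 0" --pt "0 0 -0.5 0 0 0 0" --pt "0 0 -0.4 0 0 0 0" --pt "0 0 -0.2 0 0 0 0" --pt "0 0 -0.1 0 0 0 0" --pt "0 0 0 0 0 0 0"

```text
t: 19.18
position: [0.5022, 0.2398, 0.2753]
tool_rot: [3.14, 0.097, -0.0]
wrist_force: [0.4, -0.0, -2.0]
width: 0.0099
grip_force: 29.9
```

>>> send_rows --pt "-0.05 0.2 0 0 0 0 0" --pt "-0.05 0.45 0 0 0 0 0" --pt "-0.06 0.65 0 0 0 0 0" --pt "-0.06 0.75 0 0 0 0 0" --pt "-0.06 0.8 0 0 0 0 0" --pt "-0.06 0.8 0 0 0 0 0" --pt "-0.06 0.8 0 0 0 0 0" --pt "-0.06 0.8 0 0 0 0 0" --pt "-0.06 0.8 0 0 0 0 0" --pt "-0.06 0.7 0 0 0 0 0" --pt "-0.05 0.5 0 0 0 0 0" --pt "-0.04 0.3 0 0 0 0 0" --pt "0 0.12 0 0 0 -0.43 0" --pt "0 0 0 0 0 0 0" --pt "0 0 0 0 0 0 0"

```text
t: 21.05
position: [0.4904, -0.2211, 0.2755]
tool_rot: [-3.134, -0.214, 0.0]
wrist_force: [-0.3, 0.6, -1.5]
width: 0.0098
grip_force: 29.9
```

```bash
python3 - <<'E'
from cell import r
from fit import *
go(r,.4906,-.2217,.1145,.137)
sd=r.camera("side");cv2.imwrite("pics/s9.png",cv2.resize(sd[90:240,270:430],None,fx=4,fy=4))
E
```

```text
pos [ 0.4904 -0.2211  0.2755] yaw 0.1361 tilt [-0.      0.0003] t 21.05 w 0.0098 F [-0.3  0.6 -1.5]
shift [1.000e-03 1.100e-02 2.683e+00] wz -0.005
```

View pics/s9.png

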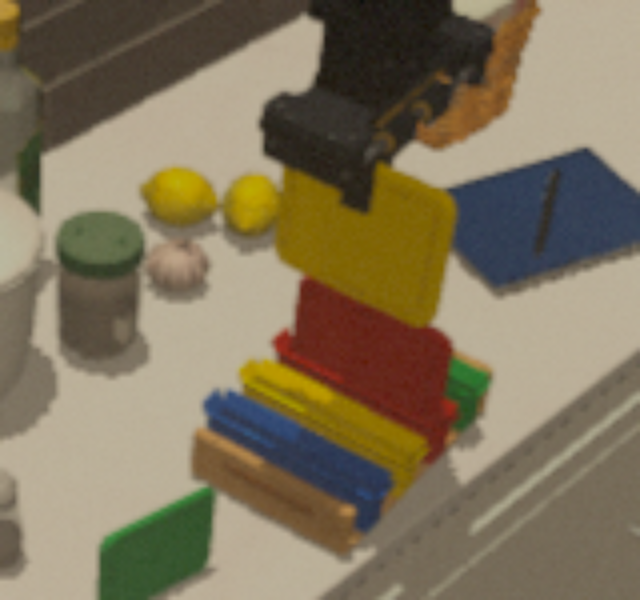

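The yellow board hangs level (365,245) above its slot (335,415). I'll lower it.

>>> send_rows --pt "0 0 0.2 0 0 0 0" --pt "0 0 0.4 0 0 0 0" --pt "0 0 0.5 0 0 0 0" --pt "0 0 0.4 0 0 0 0" --pt "0 0 0.3 0 0 0 0" --pt "0 0 0.12 0 0 0 0" --pt "0 0 0.12 0 0 0 0" --pt "0 0 0.12 0 0 0 0" --pt "0 0 0.1 0 0 0 0" --pt "0 0 0 0 0 0 0"

```text
t: 22.35
position: [0.4904, -0.2219, 0.1397]
tool_rot: [-3.134, -0.214, 0.0]
wrist_force: [0.4, -0.0, -1.0]
width: 0.0097
grip_force: 29.9
```

>>> send_rows --pt "0 0 0.1 0 0 0 0" --pt "0 0 0.1 0 0 0 0" --pt "0 0 0.1 0 0 0 0" --pt "0 0 0.08 0 0 0 0" --pt "0 0 0.04 0 0 0 0" --pt "0 0 0 0 0 0 0"

```text
t: 23.1
position: [0.4904, -0.2219, 0.1146]
tool_rot: [-3.134, -0.214, 0.0]
wrist_force: [-0.4, -0.4, -1.7]
width: 0.01
grip_force: 29.9
```

>>> send_rows --pt "0 0 0 0 0 0 40" --pt "0 0 0 0 0 0 40" --pt "0 0 0 0 0 0 40" --pt "0 0 0 0 0 0 40" --pt "0 0 -0.2 0 0 0 40" --pt "0 0 -0.4 0 0 0 40" --pt "0 0 -0.5 0 0 0 40" --pt "0 0 -0.5 0 0 0 40" --pt "0 0 -0.5 0 0 0 40" --pt "0 0 -0.4 0 0 0 40" --pt "0 0 -0.2 0 0 0 40" --pt "0 0 0 0 0 0 40"

```text
t: 24.6
position: [0.4907, -0.2219, 0.2774]
tool_rot: [3.134, 0.214, 0.002]
wrist_force: [-1.7, -0.5, -0.8]
width: 0.04
grip_force: 0.0
```

```bash
python3 - <<'E'
from cell import r
from fit import *
go(r,.4984,.2895,.272,.062)
sd=r.camera("side");cv2.imwrite("pics/s10.png",sd)
for n in("board_yellow","board_red","spice_jar","salt_shaker"):
  for d in r.spot_point("side",n)[:2]: print(n,np.round(d["location"],3),d["confidence"])
E
```

```text
pos [ 0.4907 -0.2219  0.2774] yaw 0.1367 tilt [ 0.0012 -0.0007] t 24.6 w 0.04 F [-1.7 -0.5 -0.8]
shift [ 1.288 -8.427  0.084] wz 0.428
board_yellow [ 0.491 -0.225  0.016] 0.73
spice_jar [ 0.723 -0.195 -0.003] 0.89
salt_shaker [ 0.591  0.048 -0.   ] 0.72
```

>>> send_rows --pt "0.1 -0.3 0 0 0 0 40" --pt "0.1 -0.6 0 0 0 0 40" --pt "0.11 -0.8 0 0 0 0 40" --pt "0.11 -0.8 0 0 0 0 40" --pt "0.11 -0.8 0 0 0 0 40" --pt "0.11 -0.8 0 0 0 0 40" --pt "0.11 -0.8 0 0 0 0 40" --pt "0.11 -0.8 0 0 0 0 40" --pt "0.11 -0.8 0 0 0 0 40" --pt "0.11 -0.8 0 0 0 0 40" --pt "0.11 -0.7 0 0 0 0 40" --pt "0.1 -0.43 0 0 0 0 40" --pt "0 0 0 0 0 0.43 40" --pt "0 0 0.2 0 0 0 40" --pt "0 0 0.2 0 0 0 40" --pt "0 0 0 0 0 0 40"

```text
t: 26.85
position: [0.4977, 0.289, 0.2513]
tool_rot: [3.139, 0.097, -0.003]
wrist_force: [0.2, 0.3, 0.5]
width: 0.04
grip_force: 0.0
```

```bash
python3 - <<'E'
from cell import r
from fit import *
go(r,.4990,.2895,.1136,.062)
T=wristT(r);im=r.camera("wrist");cv2.imwrite("pics/w11.png",im)
print(fitgroup([(im,r.calibration("wrist"),T)],corners(.14,.01,.018,.138),{"green":0},(.4984,.2895,.062),130))
E
```

```text
pos [0.4977 0.289  0.2513] yaw 0.0619 tilt [-0.0018 -0.0013] t 26.85 w 0.04 F [0.2 0.3 0.5]
shift [ 0.026 -0.01   2.294] wz -0.001
(array([0.497 , 0.2895, 0.0805]), np.float64(0.5214901960784314))
```

>>> send_rows --pt "0.02 0 0.2 0 0 0 40" --pt "0 0 0.4 0 0 0 40" --pt "0 0 0.5 0 0 0 40" --pt "0 0 0.5 0 0 0 40" --pt "0 0 0.4 0 0 0 40" --pt "0 0 0.2 0 0 0 40" --pt "0 0 0.1 0 0 0 40" --pt "0 0 0 0 0 0 40"

```text
t: 27.9
position: [0.4996, 0.2899, 0.115]
tool_rot: [-3.14, -0.097, -0.001]
wrist_force: [0.5, -0.4, 0.9]
width: 0.0403
grip_force: 0.0
```

```bash
python3 - <<'E'
from cell import r
from fit import *
go(r,.4990,.2895,.1136,.062)
im=r.camera("wrist");m=cmask(im,"green");m=near(m,(280,170),80)
for v in(150,180,210,225): print(v,np.where(m[v])[0][[0,-1]] if m[v].any() else None)
E
```

```text
pos [0.4996 0.2899 0.115 ] yaw 0.0615 tilt [0.0003 0.0002] t 27.9 w 0.0403 F [ 0.5 -0.4  0.9]
shift [-0.01   0.006  0.023] wz -0.003
150 [265 285]
180 [265 286]
210 [266 286]
225 [267 286]
```

>>> send_rows --pt "0 0 0.02 0 0 0 0" --pt "0 0 0 0 0 0 0" --pt "0 0 0 0 0 0 0" --pt "0 0 0 0 0 0 0" --pt "0 0 0 0 0 0 0" --pt "0 0 -0.1 0 0 0 0" --pt "0 0 -0.2 0 0 0 0" --pt "0 0 -0.3 0 0 0 0" --pt "0 0 -0.4 0 0 0 0" --pt "0 0 -0.5 0 0 0 0" --pt "0 0 -0.5 0 0 0 0" --pt "0 0 -0.4 0 0 0 0" --pt "0 0 -0.2 0 0 0 0" --pt "0 0 -0.1 0 0 0 0" --pt "0 0 0 0 0 0 0"

```text
t: 29.82
position: [0.4993, 0.2897, 0.2753]
tool_rot: [3.14, 0.097, -0.0]
wrist_force: [0.6, -0.3, -2.2]
width: 0.0097
grip_force: 29.9
```

>>> send_rows --pt "-0.035 0.2 0 0 0 0 0" --pt "-0.035 0.45 0 0 0 0 0" --pt "-0.035 0.65 0 0 0 0 0" --pt "-0.035 0.75 0 0 0 0 0" --pt "-0.035 0.8 0 0 0 0 0" --pt "-0.035 0.8 0 0 0 0 0" --pt "-0.035 0.8 0 0 0 0 0" --pt "-0.035 0.8 0 0 0 0 0" --pt "-0.035 0.8 0 0 0 0 0" --pt "-0.035 0.8 0 0 0 0 0" --pt "-0.035 0.8 0 0 0 0 0" --pt "-0.035 0.8 0 0 0 0 0" --pt "-0.035 0.7 0 0 0 0 0" --pt "-0.035 0.5 0 0 0 0 0" --pt "-0.035 0.3 0 0 0 0 0" --pt "-0.035 0.21 0 0 0 0 0" --pt "0 0 0 0 0 -0.43 0" --pt "0 0 0 0 0 0 0" --pt "0 0 0 0 0 0 0"

```text
t: 32.2
position: [0.5036, -0.3201, 0.2757]
tool_rot: [3.134, 0.214, 0.0]
wrist_force: [-0.2, -0.2, -1.1]
width: 0.0098
grip_force: 29.9
```

```bash
python3 - <<'E'
from cell import r
from fit import *
go(r,.5042,-.3208,.1145,.137)
sd=r.camera("side");cv2.imwrite("pics/s12.png",cv2.resize(sd[90:240,270:430],None,fx=4,fy=4))
E
```

```text
pos [ 0.5036 -0.3201  0.2757] yaw 0.1361 tilt [ 0.0002 -0.    ] t 32.2 w 0.0098 F [-0.2 -0.2 -1.1]
shift [0.008 0.013 2.687] wz -0.005
```

View pics/s12.png

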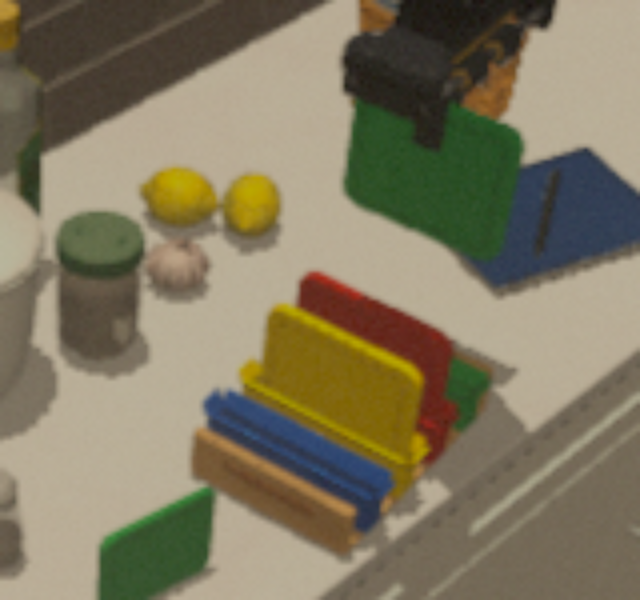

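Red (375,330) and yellow (345,380) stand in their slots, and green (435,180) hangs over the slot at (470,390). I'll lower it.

>>> send_rows --pt "0 0 0.2 0 0 0 0" --pt "0 0 0.4 0 0 0 0" --pt "0 0 0.5 0 0 0 0" --pt "0 0 0.4 0 0 0 0" --pt "0 0 0.3 0 0 0 0" --pt "0 0 0.12 0 0 0 0" --pt "0 0 0.12 0 0 0 0" --pt "0 0 0.12 0 0 0 0" --pt "0 0 0.1 0 0 0 0" --pt "0 0 0 0 0 0 0"

```text
t: 33.5
position: [0.5033, -0.3209, 0.1397]
tool_rot: [3.134, 0.214, -0.0]
wrist_force: [-0.4, -0.6, -1.6]
width: 0.01
grip_force: 30.0
```

>>> send_rows --pt "0 0 0.1 0 0 0 0" --pt "0 0 0.1 0 0 0 0" --pt "0 0 0.1 0 0 0 0" --pt "0 0 0.08 0 0 0 0" --pt "0 0 0.04 0 0 0 0" --pt "0 0 0 0 0 0 0"

```text
t: 34.25
position: [0.5033, -0.3207, 0.1146]
tool_rot: [-3.134, -0.214, 0.0]
wrist_force: [0.4, -1.4, -2.2]
width: 0.0101
grip_force: 30.0
```

>>> send_rows --pt "0 0 0 0 0 0 40" --pt "0 0 0 0 0 0 40" --pt "0 0 0 0 0 0 40" --pt "0 0 0 0 0 0 40" --pt "0 0 -0.2 0 0 0 40" --pt "0 0 -0.4 0 0 0 40" --pt "0 0 -0.5 0 0 0 40" --pt "0 0 -0.5 0 0 0 40" --pt "0 0 -0.5 0 0 0 40" --pt "0 0 -0.4 0 0 0 40" --pt "0 0 -0.2 0 0 0 40" --pt "0 0 0 0 0 0 40"

```text
t: 35.75
position: [0.5037, -0.3208, 0.2775]
tool_rot: [3.133, 0.214, 0.002]
wrist_force: [-0.0, 0.3, -0.2]
width: 0.0399
grip_force: 0.0
```

```bash
python3 - <<'E'
from cell import r
from fit import *
go(r,.4958,.3394,.272,.062)
sd=r.camera("side");cv2.imwrite("pics/s13.png",sd)
for n in("board_green",):
  for d in r.spot_point("side",n)[:3]: print(n,np.round(d["location"],3),d["confidence"])
E
```

```text
pos [ 0.5037 -0.3208  0.2775] yaw 0.1366 tilt [ 0.0011 -0.0008] t 35.75 w 0.0399 F [-0.   0.3 -0.2]
shift [  1.369 -10.918   0.083] wz 0.428
board_green [ 0.488 -0.02   0.   ] 0.65
```

>>> send_rows --pt "0.09 -0.3 0 0 0 0 40" --pt "0.09 -0.6 0 0 0 0 40" --pt "0.09 -0.8 0 0 0 0 40" --pt "0.09 -0.8 0 0 0 0 40" --pt "0.09 -0.8 0 0 0 0 40" --pt "0.09 -0.8 0 0 0 0 40" --pt "0.09 -0.8 0 0 0 0 40" --pt "0.09 -0.8 0 0 0 0 40" --pt "0.09 -0.8 0 0 0 0 40" --pt "0.09 -0.8 0 0 0 0 40" --pt "0.09 -0.8 0 0 0 0 40" --pt "0.09 -0.8 0 0 0 0 40" --pt "0.09 -0.8 0 0 0 0 40" --pt "0.09 -0.7 0 0 0 0 40" --pt "0.11 -0.52 0 0 0 0 40" --pt "0 0 0 0 0 0.43 40" --pt "0 0 0.2 0 0 0 40" --pt "0 0 0.2 0 0 0 40" --pt "0 0 0 0 0 0 40"

```text
t: 38.22
position: [0.4952, 0.3386, 0.2512]
tool_rot: [3.138, 0.097, -0.003]
wrist_force: [0.5, 0.5, 0.2]
width: 0.0402
grip_force: 0.0
```

```bash
python3 - <<'E'
from cell import r
from fit import *
go(r,.4960,.3394,.1136,.062)
T=wristT(r);im=r.camera("wrist");cv2.imwrite("pics/w14.png",im)
print(fitgroup([(im,r.calibration("wrist"),T)],corners(.14,.01,.018,.138),{"blue":0},(.4954,.3394,.062),130))
E
```

```text
pos [0.4952 0.3386 0.2512] yaw 0.0618 tilt [-0.0017 -0.0016] t 38.23 w 0.0402 F [0.5 0.5 0.2]
shift [ 0.019 -0.015  2.293] wz -0.001
(array([0.4944, 0.3394, 0.0817]), np.float64(0.520713725490196))
```

>>> send_rows --pt "0 0 0.2 0 0 0 40" --pt "0 0 0.4 0 0 0 40" --pt "0 0 0.5 0 0 0 40" --pt "0 0 0.5 0 0 0 40" --pt "0 0 0.4 0 0 0 40" --pt "0 0 0.2 0 0 0 40" --pt "0 0 0.1 0 0 0 40" --pt "0 0 0 0 0 0 40"

```text
t: 39.28
position: [0.4957, 0.3397, 0.115]
tool_rot: [-3.14, -0.097, -0.0]
wrist_force: [0.2, 0.3, -0.1]
width: 0.04
grip_force: 0.0
```

```bash
python3 - <<'E'
from cell import r
from fit import *
go(r,.4838,-.1722,.1136,.137)
im=r.camera("wrist");m=cmask(im,"blue");m=near(m,(280,170),80)
for v in(150,180,210,225): print(v,np.where(m[v])[0][[0,-1]] if m[v].any() else None)
E
```

```text
pos [0.4957 0.3397 0.115 ] yaw 0.0616 tilt [0.0003 0.0002] t 39.27 w 0.04 F [ 0.2  0.3 -0.1]
shift [-0.724  8.503  0.021] wz -0.432
150 [265 285]
180 [265 286]
210 [266 286]
225 [267 286]
```

>>> send_rows --pt "0 0 0.02 0 0 0 0" --pt "0 0 0 0 0 0 0" --pt "0 0 0 0 0 0 0" --pt "0 0 0 0 0 0 0" --pt "0 0 0 0 0 0 0" --pt "0 0 -0.1 0 0 0 0" --pt "0 0 -0.2 0 0 0 0" --pt "0 0 -0.3 0 0 0 0" --pt "0 0 -0.4 0 0 0 0" --pt "0 0 -0.5 0 0 0 0" --pt "0 0 -0.5 0 0 0 0" --pt "0 0 -0.4 0 0 0 0" --pt "0 0 -0.2 0 0 0 0" --pt "0 0 -0.1 0 0 0 0" --pt "0 0 0 0 0 0 0"

```text
t: 41.2
position: [0.4955, 0.3395, 0.2753]
tool_rot: [3.14, 0.097, -0.0]
wrist_force: [-0.2, 0.5, -1.5]
width: 0.0099
grip_force: 29.9
```

>>> send_rows --pt "-0.05 0.2 0 0 0 0 0" --pt "-0.05 0.45 0 0 0 0 0" --pt "-0.05 0.65 0 0 0 0 0" --pt "-0.05 0.75 0 0 0 0 0" --pt "-0.05 0.8 0 0 0 0 0" --pt "-0.05 0.8 0 0 0 0 0" --pt "-0.05 0.8 0 0 0 0 0" --pt "-0.05 0.8 0 0 0 0 0" --pt "-0.05 0.8 0 0 0 0 0" --pt "-0.05 0.8 0 0 0 0 0" --pt "-0.055 0.7 0 0 0 0 0" --pt "-0.055 0.5 0 0 0 0 0" --pt "-0.055 0.3 0 0 0 0 0" --pt "-0.055 0.15 0 0 0 0 0" --pt "0 0 0 0 0 -0.43 0" --pt "0 0 0 0 0 0 0" --pt "0 0 0 0 0 0 0"

```text
t: 43.32
position: [0.4839, -0.1714, 0.2756]
tool_rot: [3.134, 0.214, 0.0]
wrist_force: [-0.2, 0.1, -1.9]
width: 0.01
grip_force: 29.9
```

```bash
python3 - <<'E'
from cell import r
from fit import *
go(r,.4838,-.1722,.1145,.137)
sd=r.camera("side");cv2.imwrite("pics/s15.png",cv2.resize(sd[90:240,270:430],None,fx=4,fy=4))
E
```

```text
pos [ 0.4839 -0.1714  0.2756] yaw 0.1362 tilt [ 0.0001 -0.0001] t 43.33 w 0.01 F [-0.2  0.1 -1.9]
shift [-0.004  0.012  2.685] wz -0.005
```

View pics/s15.png

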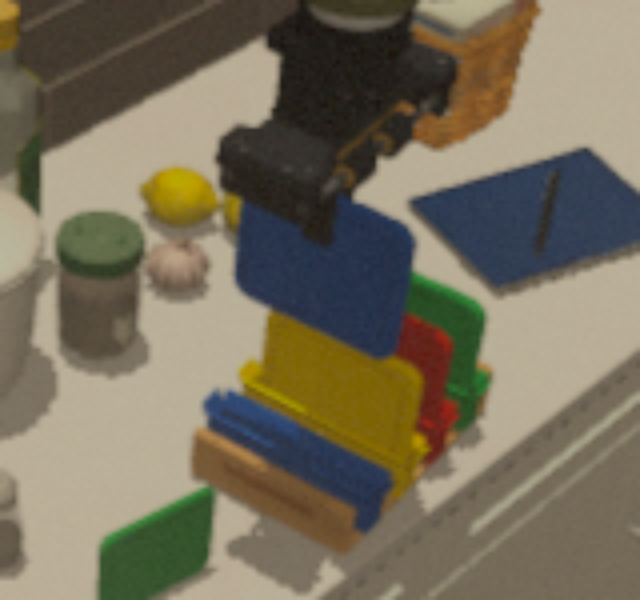

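The blue board hangs level (325,275) above its slot (300,455), and green stands in its slot (455,340).

>>> send_rows --pt "0 0 0.2 0 0 0 0" --pt "0 0 0.4 0 0 0 0" --pt "0 0 0.5 0 0 0 0" --pt "0 0 0.4 0 0 0 0" --pt "0 0 0.3 0 0 0 0" --pt "0 0 0.12 0 0 0 0" --pt "0 0 0.12 0 0 0 0" --pt "0 0 0.12 0 0 0 0" --pt "0 0 0.1 0 0 0 0" --pt "0 0 0 0 0 0 0"

```text
t: 44.62
position: [0.4837, -0.1722, 0.1396]
tool_rot: [-3.134, -0.214, 0.001]
wrist_force: [-0.4, -0.0, -2.4]
width: 0.0098
grip_force: 30.0
```

>>> send_rows --pt "0 0 0.1 0 0 0 0" --pt "0 0 0.1 0 0 0 0" --pt "0 0 0.1 0 0 0 0" --pt "0 0 0.08 0 0 0 0" --pt "0 0 0.04 0 0 0 0" --pt "0 0 0 0 0 0 0"

```text
t: 45.38
position: [0.4838, -0.1721, 0.1146]
tool_rot: [-3.134, -0.214, 0.0]
wrist_force: [-0.2, -0.5, -1.7]
width: 0.0098
grip_force: 30.0
```

>>> send_rows --pt "0 0 0 0 0 0 40" --pt "0 0 0 0 0 0 40" --pt "0 0 0 0 0 0 40" --pt "0 0 0 0 0 0 40" --pt "0 0 -0.2 0 0 0 40" --pt "0 0 -0.4 0 0 0 40" --pt "0 0 -0.5 0 0 0 40" --pt "0 0 -0.5 0 0 0 40" --pt "0 0 -0.5 0 0 0 40" --pt "0 0 -0.4 0 0 0 40" --pt "0 0 -0.5 0 0 0 40" --pt "-0.3 0 -0.3 0 0 0 40" --pt "-0.5 0.5 0 0 0 0 40" --pt "0 0.7 0 0 0 0 40" --pt "0 0.3 0 0 0 0 40" --pt "0 0 0 0 0 0 40"

```text
t: 47.38
position: [0.4486, -0.2681, 0.3128]
tool_rot: [-3.134, -0.213, -0.0]
wrist_force: [0.0, 1.1, -1.1]
width: 0.0401
grip_force: 0.0
```

```bash
python3 - <<'E'
from cell import r
from fit import *
go(r,.4838,-.1722,.1145,.137)
sd=r.camera("side");w=r.camera("wrist")
for n in("board_red","board_yellow","board_green","board_blue","spice_jar","salt_shaker"):
  for c in("side","wrist"):
    for d in r.spot_point(c,n)[:2]: print(n,c,np.round(d["location"],3),round(d["confidence"],2))
cv2.imwrite("pics/j16.png",np.hstack([w[0:300,120:440],cv2.resize(sd[110:240,270:430],(369,300))]))
E
```

```text
pos [ 0.4486 -0.2681  0.3128] yaw 0.1356 tilt [0.0001 0.0009] t 47.38 w 0.0401 F [ 0.   1.1 -1.1]
shift [ 0.797 -1.502  3.307] wz -0.008
board_red wrist [ 0.495 -0.269  0.02 ] 0.68
board_yellow side [ 0.488 -0.226  0.018] 0.83
board_yellow wrist [ 0.487 -0.219  0.016] 0.55
board_green side [ 0.487 -0.016  0.002] 0.59
board_green wrist [ 0.486 -0.011  0.003] 0.85
board_green wrist [ 0.506 -0.319  0.015] 0.81
board_blue side [ 0.484 -0.171  0.019] 0.97
board_blue wrist [ 0.484 -0.172  0.019] 0.82
spice_jar side [ 0.724 -0.192  0.001] 0.91
salt_shaker side [ 0.589  0.048 -0.   ] 0.72
salt_shaker wrist [ 0.593  0.052 -0.003] 0.77
salt_shaker wrist [ 0.499 -0.32   0.016] 0.36
```

View pics/j16.png

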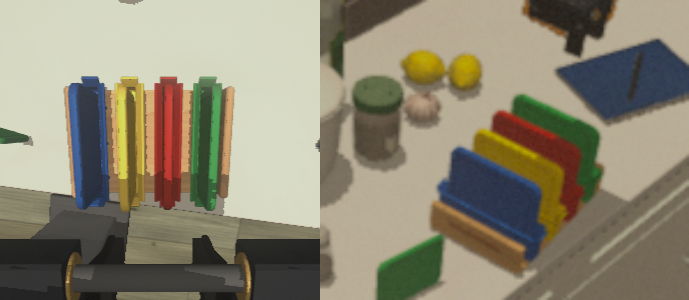

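All four boards stand upright at the same height in their own colours: blue (88,145), yellow (130,145), red (168,145), green (207,145). The shaker and jar have not moved.

```bash
python3 -c "
from cell import r
print(r.sign_off())"
```

```text
the job is handed in; nothing more can be done
None
```

All four boards are in the slots of their own colours, upright and down on the floor as far as the cameras show; the shaker and jar have not moved, and the job was handed in at about 47 s (the hand-in returned no verdict).

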